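Set the paint mixer's speed and start it

ROBOT

A 6-joint arm with a two-finger parallel gripper is mounted at the origin on the work surface. World frame = base frame: x ahead of the robot, y to its left, z up, the work surface at z = 0. Lengths are in m, angles in rad, forces in N, time in s.
With the tool pointing down it reaches from about 0.35 to 0.975 m from the base axis. Payload 4.9 kg.
Tool frame: the origin (TCP) lies at the very end of the fingers, on their centre line; the grasp point (between the pads) lies 19 mm behind it; z points along the fingers, y is the line along which they close (so a half turn about z gives the same grasp; the last joint's range is limited). The gripper opens to 85 mm and grips with 20 to 120 N. Pads are 22 mm wide; open, the fingers measure 114 mm over their backs; the gripper's body (76 mm by 85 mm) begins 54 mm behind the grasp point. The pads swing forward as they close: fully open they stand 13 mm farther back than shut.
Start: joints at [-1.323, 0.053, 1.613, -0, 1.476, -0.119], TCP at [0.224, -0.583, 0.231] pointing down, gripper open.
Joint ranges: [-3.01, 3.01], [-1.01, 2.22], [0.06, 2.58], [-1.02, 4.17], [0.09, 2.62], [-3.14, 3.14]. Speed limits (rad/s): [2.57, 2.57, 3.14, 3.14, 3.14, 3.14].

INTERFACE

Orientations are given as a rotation vector (axis times angle).
In Python, from station import get_obs, get_image, get_calibration, finish_job gives the robot as it stands.
- The arm moves only by the tool servo_tool, never from a script. Its argument "increments" is a list of rows, each a list of 5 numbers: the opening, from 0 (shut) to 1 (fully open), then the shift along the tool's x, y, z in mm, then the turn about the tool's z in degrees. In form: [[jaw, tx, ty, tz, spin], ...]. A call has 1 to 12 rows; each row shifts and turns the commanded pose from where the row before left it, along the tool's axes as they then stand; what a row does not reach is not made up. A row lasts 1/8 s, in which the tool goes at most 62.5 mm and 10.7 degrees, less where a joint would pass 70% of its speed; a pose out of reach is approached as far as the arm can. A call is refused whole if a number of a shift passes 62.5 or a number of a turn 10.7, either way. A call with a gripper value outside its range is refused whole. The fingers move at their own pace and stop on an object; "force" is the grip in N (left out, the last holds). Time passes only in rows, so rows that do not move let the fingers close. It gives the time, the measured TCP pose, the force, the opening and the grip force at its end, in the units of the state.
- get_obs(): the state, without advancing time (a new reading comes with each control period).
- get_image(name): name is "side" or "top" or "wrist"; returns the picture (384x512x3 uint8, red, green, blue); there is no depth.
- get_calibration(name): a dict with "fx", "fy", "cx", "cy" (pixels), "dist_coeffs" ([k1, k2, p1, p2, k3] as OpenCV has them; the pictures are not rectified), "R" (3x3) and "t" (3): a world point X has camera coordinates R X + t; the wrist camera has in their place "mount" (4x4, takes a point from camera to tool coordinates, whose origin is the TCP and whose axes are the flange's). Camera axes: x right, y down, z forward; pixel columns grow to the right and rows downward; lengths in m; the calibration is good to about 2 mm. A picture is of the moment at which its call begins: read the wrist's pose just before it. get_calibration takes no time and is no camera call.
- finish_job(): hands the job in; it is judged then, once.
The state is a dict: "t": time; "q": joint angles; "dq": joint speeds; "effort": joint torques, N m; "tool_pos": TCP position; "tool_rot": TCP orientation; "contact_force": force on the tool from outside, world axes, zero at the start; "wrist_torque": the same for the moment, N m; "opening": finger opening in m; "grip_force": force on a finger pad.
Only numpy, scipy, OpenCV 4.12 (cv2) and the standard library are available. Lean on these libraries where they do the work, as an engineer would, in place of code of your own. Each camera call takes 0.05 s, during which the arm holds its last target. There are 200 camera calls.

TASK

Get the paint mixer going: turn the knob on its sloping front panel until the pointer line stands at the small sliding marker on the scale, and let go. Then press the start plunger on top of the mixer all the way down to its stop and let it spring back up. Leave the marker where it is set, do not press the plunger while the knob is off the marker, and leave the paint jar on it and the things standing beside it where they are.

Things in the scene. Friction and masses are not known exactly. Their poses are not given: they have to be found in the camera images.
- mixer: Fixed grey metal box, 270 mm deep (x), 340 wide (y); origin: centre of its underside, front (-x) turned to the robot's left (yaw -2.1 to -1.2). Deck 100 mm high from x -20 to +135. Ahead of it the panel slopes 28 degrees down to 36 mm high at x -140; its normal leans 28 degrees from z to -x. Knob axis meets the panel at x -80, y +75, z 68. Plunger on the deck at x +20, y -105.
- speed (a joint): Knob angle, rad, 0 to 5.5. At 0 the pointer points down the slope to the mixer's front edge; grows clockwise, seen looking at the panel (pi/2: pointer to the mixer's +y side, pi: up the slope). Stays where left; 0.05 N m turns it. Starts 0.6 to 1.3 rad, which is 0.6 to 2.3 short of the marker: more than one grasp may be needed.
- knob_grip (a point): On the knob's axis, 31 mm above the panel. Black knob: round skirt 52 mm across, top 12 mm above the panel, carrying an upright bar grip 46 mm long, 14 mm thick, whose top is 42 mm above the panel, 11 mm above this point. Axes turn with the knob: z along its axis, out of the panel; x along the bar, pointer end at -x; y across the 14 mm.
- knob_pointer (a point): Outer end of the knob's white pointer line, at the skirt's edge, 26 mm from the axis, 12 mm above the panel; the line runs over half of the bar's top and down its pointer end. Axes as knob_grip: -x outwards along the pointer.
- marker (a joint): Angle of the sliding marker round the knob's axis, rad, same zero and direction as the knob: the pointer is at the marker when both are equal. Starts between 1.9 and 2.9. Stiff (0.8 N m); not to be moved.
- marker_tip (a point): Inner tip of the marker, 30 mm from the knob's axis: a dark steel tab 9 mm wide on the pale round scale plate (104 mm across, 11 black ticks), reaching from 30 to 51 mm from the axis, pointed inwards, top 6 mm above the panel, its raised outer end 11 mm. Its -x axis points outwards from the knob's axis, z out of the panel.
- plunger (a joint): How far the start plunger is pressed, m: 0 up, 0.012 fully down on its stop. Return spring: 2.7 N to start moving, 8 N at the stop.
- plunger_top (a point): Centre of the top of the plunger's black mushroom head, 34 mm across, 136 mm above the table when up, 124 mm when fully down; it stands in a steel collar 40 mm across on the deck and moves straight down. Moves with the head.
- paint_jar: Closed paint jar, 62 mm across, 65 mm high, loose on the 5 mm thick mixing plate at x +65, y -5 on the deck. Origin at the centre of its underside, z up.
- white_bottle: White plastic bottle, 52 mm across, 150 mm high, loose on the table behind the mixer. Origin at the centre of its underside.
- flower_pot: Terracotta pot, 106 mm across the rim, 100 mm high, loose on the table behind the mixer. Origin at the centre of its underside.
- tape_roll: Roll of white paper tape lying flat before the mixer's front edge, 100 mm across, 24 mm high. Origin at the centre of its underside.
Things that resemble listed ones, but are neither listed nor needed, are in the scene too. There is more than one size of the tape_roll; the one meant has the size given above. What is shaped like the paint_jar but purple is not meant.

How it is judged:
On the way, in this order (a step that is already met when the one before it is completed fails the run):
1. the knob's pointer stands still at the marker (within 0.1 rad), the plunger still up (angle between the x axis of knob_pointer and the x axis of marker_tip, either way round below 0.1 rad and distance between knob_pointer and marker_tip below 0.015 m and velocity of joint speed between -0.05 and 0.05 rad/s and value of joint plunger below 0.003 m), for 0.3 s.
2. the plunger is pressed down to its stop (at least 10.5 of 12 mm), the pointer still at the marker (angle between the x axis of knob_pointer and the x axis of marker_tip, either way round below 0.1 rad and distance between knob_pointer and marker_tip below 0.015 m and value of joint plunger above 0.0105 m), for 0.05 s.
At the end, for the whole second after the job is handed in: The knob is at rest with its pointer at the marker (within 0.1 rad, about 6 degrees), the plunger has sprung back up (less than 2 mm down), the marker is where it was (within 3 mm), and the four things beside and on the mixer stand upright (within 0.3 rad) within 30 mm of where they were (angle between the x axis of knob_pointer and the x axis of marker_tip, either way round below 0.1 rad and distance between knob_pointer and marker_tip below 0.015 m and value of joint plunger below 0.002 m and velocity of joint speed between -0.05 and 0.05 rad/s and distance of marker_tip from where it was at the start of the episode below 0.003 m and distance of each of paint_jar, white_bottle, flower_pot, tape_roll from where it was at the start of the episode below 0.03 m and angle between each of paint_jar, white_bottle, flower_pot, tape_roll's own z axis and vertical below 0.3 rad); the robot touches nothing.
It fails at once if the plunger pressed more than 5 mm down while the pointer is off the marker (more than 0.15 rad) (value of joint plunger above 0.005 m and (angle between the x axis of knob_pointer and the x axis of marker_tip, either way round above 0.15 rad or distance between knob_pointer and marker_tip above 0.02 m)).
It fails at once if the marker pushed along the scale by more than 3 mm (distance of marker_tip from where it was at the start of the episode above 0.003 m).
It fails at once if a loose thing tipped by more than 0.6 rad or shifted by more than 50 mm (angle between any of paint_jar, white_bottle, flower_pot, tape_roll's own z axis and vertical above 0.6 rad or distance of any of paint_jar, white_bottle, flower_pot, tape_roll from where it was at the start of the episode above 0.05 m).
It also fails if it takes over 51 s, if anything falls off the work surface, if the arm or the gripper's body presses on something with over 40 N, if the wrist force passes 120 N, or if a joint passes its speed limit or range.

## Working session

There is one attempt and no reset: what is moved stays moved. The work goes in short steps, Python scripts to look and compute and a tool call to move; the robot and the scene stay as the last step left them, time stands still between calls to the robot, and variables do not carry over. Pictures are saved under pics/ and viewed, at most 10 in all, crops included, and the job is handed in when it is done.

Besides the shell and the picture viewer there is one more tool, called after "Request:" as name([rows], argument=value, ...), one row to a line, values as JSON. servo_tool: Moves the arm, as the interface text tells. Its arguments: {"type":"object","properties":{"increments":{"type":"array"},"force":{"type":"number"}},"required":["increments"]}

```bash
ls; mkdir -p pics; python3 - <<'E'
from station import *
import cv2,numpy as np
o=get_obs();print(o)
for n in("top","side","wrist"):
    im=get_image(n);cv2.imwrite(f"pics/{n}0.png",im[:,:,::-1])
    c=get_calibration(n);print(n,{k:np.round(v,4).tolist() for k,v in c.items()})
E
```

```text
pics
{'t': 0.0, 'q': array([-1.32299693e+00,  5.33749467e-02,  1.61430442e+00, -8.27072221e-06,
        1.47599645e+00, -1.18984403e-01]), 'dq': array([ 0.0007691 ,  0.0004069 ,  0.00063331, -0.00030161, -0.00122637,
       -0.00052393]), 'effort': array([ 1.39433505e-04, -3.93681943e+01, -3.70174420e+01, -9.56367717e-05,
        7.03930607e-03,  1.42936415e-06]), 'tool_pos': array([ 0.22398683, -0.58281351,  0.23004558]), 'tool_rot': array([-3.08686691e+00, -5.72540744e-01,  2.23367640e-04]), 'contact_force': array([ 0.21802678, -0.53450997, -0.137275  ]), 'wrist_torque': array([-0.02403059, -0.03191727,  0.0153572 ]), 'grip_force': 0.0, 'opening': 0.08542216898441145}
top {'fx': 450.1641, 'fy': 450.1641, 'cx': 246.7905, 'cy': 196.4019, 'dist_coeffs': [0.0556, 0.0, 0.0, 0.0, 0.0], 'R': [[0.0104, -0.9999, -0.0104], [-0.9994, -0.0101, -0.0318], [0.0317, 0.0107, -0.9994]], 't': [0.0041, 0.5136, 1.2016]}
side {'fx': 360.3209, 'fy': 360.3209, 'cx': 257.2146, 'cy': 192.2178, 'dist_coeffs': [0.0015, 0.0, 0.0, 0.0, 0.0], 'R': [[0.9993, -0.0325, 0.0163], [-0.0018, -0.4924, -0.8703], [0.0363, 0.8697, -0.4922]], 't': [-0.5225, 0.1234, 0.887]}
wrist {'fx': 275.6019, 'fy': 275.6019, 'cx': 255.9398, 'cy': 190.8896, 'dist_coeffs': [-0.0264, 0.0, 0.0, 0.0, 0.0], 'mount': [[-0.0004, -0.9509, -0.3096, 0.0788], [1.0, -0.0001, -0.001, -0.0], [0.0009, -0.3096, 0.9509, -0.1432], [0.0, 0.0, 0.0, 1.0]]}
```

View pics/top0.png

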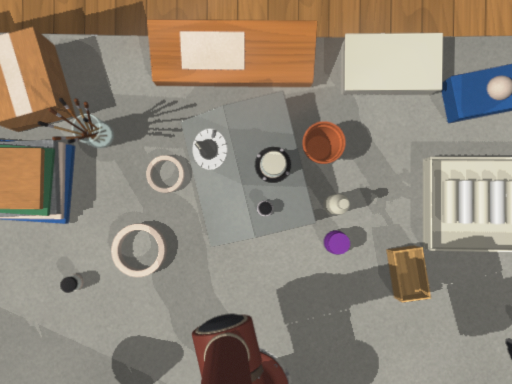

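View pics/side0.png

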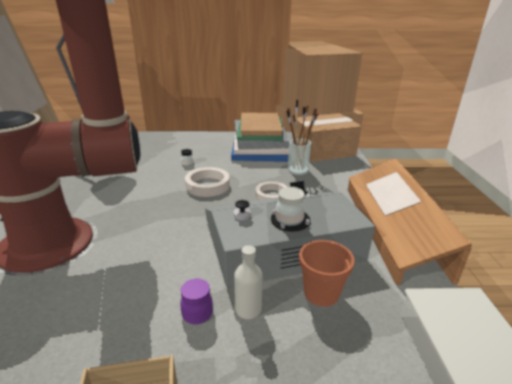

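The top view shows the mixer with its knob at (210,149), the plunger at (265,208), the jar at (273,164), the bottle at (337,204) and the pot at (324,143). Look-alikes are:
- a black-capped thing at (69,284), which is on the table and so not the plunger
- the larger tape ring at (138,250), against the smaller one at (165,174)
- the purple jar at (337,243)

Next I'll measure the mixer.

```bash
cat > h.py <<'E'
import numpy as np,cv2
from station import *
from scipy.spatial.transform import Rotation as Ro
def cam(n,o=None):
    c=get_calibration(n);K=np.array([[c['fx'],0,c['cx']],[0,c['fy'],c['cy']],[0,0,1]]);d=np.array(c['dist_coeffs'])
    if n=='wrist':
        T=np.eye(4);T[:3,:3]=Ro.from_rotvec(o['tool_rot']).as_matrix();T[:3,3]=o['tool_pos']
        M=np.linalg.inv(T@np.array(c['mount']));return K,d,M[:3,:3],M[:3,3]
    return K,d,np.array(c['R']),np.array(c['t'])
def ray(C,uv):
    K,d,R,t=C;p=cv2.undistortPoints(np.array([[uv]],float),K,d)[0,0]
    return -R.T@t,R.T@np.array([p[0],p[1],1])
def onz(C,uv,z):
    o,v=ray(C,uv);return o+v*(z-o[2])/v[2]
def onplane(C,uv,p,n):
    o,v=ray(C,uv);return o+v*(n@(p-o))/(n@v)
def proj(C,X):
    K,d,R,t=C;return cv2.projectPoints(np.atleast_2d(X).astype(float),cv2.Rodrigues(R)[0],t,K,d)[0][:,0]
E
python3 - <<'E'
from h import *
C=cam('top')
im=cv2.imread('pics/top0.png');hsv=cv2.cvtColor(im,cv2.COLOR_BGR2HSV)
dark=(hsv[:,:,2]<55).astype(np.uint8)
def comp(m,uv,r):
    mm=np.zeros_like(m);mm[uv[1]-r:uv[1]+r,uv[0]-r:uv[0]+r]=m[uv[1]-r:uv[1]+r,uv[0]-r:uv[0]+r]
    c=max(cv2.findContours(mm,0,1)[0],key=cv2.contourArea);return cv2.minEnclosingCircle(c)
pl=comp(dark,(265,208),12);P=onz(C,pl[0],.130);print('plunger',pl,P)
wh=((hsv[:,:,2]>170)&(hsv[:,:,1]<50)).astype(np.uint8)
sc=comp(wh,(210,149),26);S=onz(C,sc[0],.068);print('scale',sc,S)
# knob(-80,75) plunger(20,-105): yaw
d=P-S;a=np.arctan2(d[1],d[0])-np.arctan2(-180,100);print('yaw',(a+np.pi)%(2*np.pi)-np.pi,'dist',np.hypot(*d[:2]),'want .2059')
for n,uv in dict(c1=(283,92),c2=(313,230),c3=(212,246)).items(): print(n,onz(C,uv,.1 if n!='c3' else .036))
for n,uv,z in(("tape",(165,174),.024),("pot",(324,143),.1),("bottle",(337,204),.13)):print(n,onz(C,uv,z))
cv2.imwrite('pics/k.png',cv2.resize(im[85:255,180:300],None,fx=4,fy=4,interpolation=2)[:600])
E
```

```text
plunger ((265.2894592285156, 207.57894897460938), 5.8847975730896) [ 0.48316612 -0.03690006  0.13      ]
scale ((209.0, 148.68292236328125), 20.707189559936523) [0.63303565 0.10681587 0.068     ]
yaw -1.313453783031517 dist 0.20764186523561645 want .2059
c1 [ 0.77178654 -0.07914661  0.1       ]
c2 [ 0.42928123 -0.15605681  0.1       ]
c3 [0.38195887 0.09868659 0.036     ]
tape [0.57039803 0.22704036 0.024     ]
pot [ 0.64521242 -0.18192812  0.1       ]
bottle [ 0.49361365 -0.20911873  0.13      ]
```

View pics/k.png

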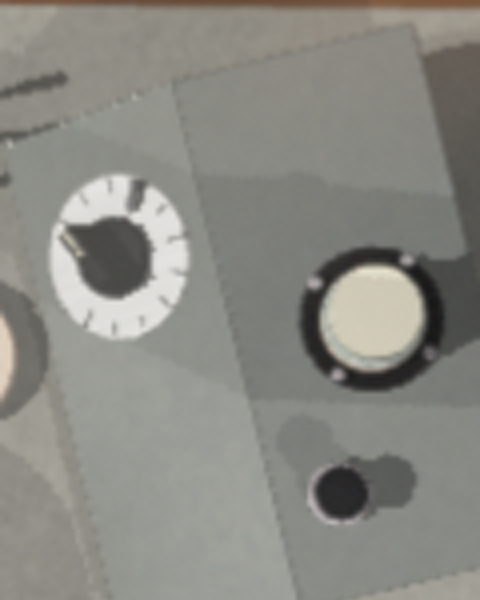

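The close crop shows the pointer line at upper left, about 0.8 rad, and the marker tab near the top, about 1.9 rad. The plunger has its steel collar, so that choice is confirmed. The measured knob–plunger distance is 208 mm against 206 mm expected. I'll move the wrist camera above the knob.

Request:
servo_tool([
  [1,45,-36,0,0],
  [1,45,-36,0,0],
  [1,45,-36,0,0],
  [1,45,-36,0,0],
  [1,45,-36,0,0],
  [1,45,-36,0,0],
  [1,45,-36,0,0],
  [1,45,-36,0,0],
  [1,45,-36,0,0],
  [1,45,-36,0,0],
  [1,45,-36,0,0],
  [1,45,-36,0,0],
])

```text
t: 1.65
tool_pos: [0.5739, 0.0154, 0.2311]
tool_rot: [3.089, 0.573, -0.0]
contact_force: [0.1, -0.8, 0.5]
opening: 0.085
grip_force: 0.0
```

Request:
servo_tool([
  [1,39,-35,0,-9],
  [1,38,-35,0,-9],
  [1,0,0,0,-9],
  [1,0,0,0,-9],
  [1,0,0,0,0],
])

```text
t: 2.28
tool_pos: [0.6123, 0.1097, 0.2308]
tool_rot: [-2.761, -1.497, 0.001]
contact_force: [-0.2, -0.3, 0.1]
opening: 0.0853
grip_force: 0.0
```

```bash
python3 - <<'E'
from h import *
o=get_obs();im=get_image('wrist')[:,:,::-1];cv2.imwrite('pics/w1.png',im)
print(o['t'],o['tool_pos'],o['q']);R=Ro.from_rotvec(o['tool_rot']).as_matrix();print(R)
E
```

```text
2.275 [0.61232533 0.10970189 0.23079244] [5.77094854e-02 4.67678553e-02 1.61989730e+00 6.81405590e-06
 1.47578634e+00 6.34879027e-01]
[[ 5.45654500e-01  8.38009804e-01 -8.57798351e-04]
 [ 8.38010091e-01 -5.45654731e-01 -4.27634941e-05]
 [-5.03897955e-04 -6.95509581e-04 -9.99999631e-01]]
```

View pics/w1.png

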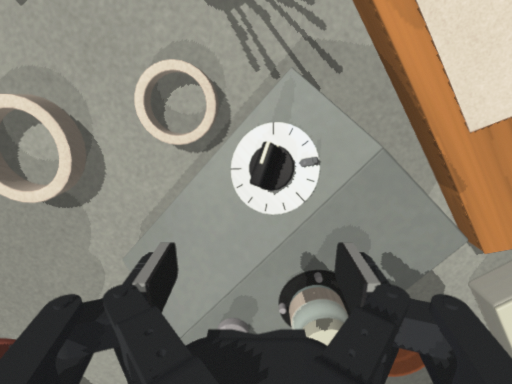

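The wrist view shows the scale centred at about (275,168). The pointer line runs from (270,143) to (264,160), and the marker tab is at (303–319,162).

```bash
cat > m.py <<'E'
from h import *
def measure(im,o,guess,yaw,verbose=1):
    C=cam('wrist',o);hsv=cv2.cvtColor(im,cv2.COLOR_BGR2HSV);V=hsv[:,:,2]
    # scale plate: ellipse from outer contour
    gu,gv=[int(round(x)) for x in guess]
    w=((V>150)&(hsv[:,:,1]<60)).astype(np.uint8);m=np.zeros_like(w);cv2.circle(m,(gu,gv),60,1,-1);w&=m
    c=max(cv2.findContours(w,0,1)[0],key=cv2.contourArea);e=cv2.fitEllipse(cv2.convexHull(c))
    cy,sy=np.cos(yaw),np.sin(yaw);ex=np.array([cy,sy,0]);ey=np.array([-sy,cy,0]);t=np.radians(28)
    n=np.cos(t)*np.array([0,0,1])-np.sin(t)*ex; up=np.cos(t)*ex+np.sin(t)*np.array([0,0,1])
    A=onz(C,e[0],.069)
    print('ellipse',e,'axis',A)
    def ang(uv,h):
        X=onplane(C,uv,A+n*h,n)-A-n*h
        return np.arctan2(X@ey,-(X@up)),np.linalg.norm(X)
    return C,A,ang,ex,ey,n,up
E
python3 - <<'E'
from m import *
import sys
o=get_obs();im=cv2.imread('pics/w1.png')
C,A,ang,ex,ey,n,up=measure(im,o,(275,168),-1.33)
p1=onz(C,(383,150),.1);p2=onz(C,(200,313),.1);d=p1-p2;print('ridge yaw',np.arctan2(d[1],d[0])-np.pi/2,p1)
K=A; # check plunger & knob
for nm,uv,h in(('ptr outer on top',(270,143),42),('ptr inner',(264,160),42),('marker out',(319,161),9),('marker in',(301,162),6)):
    print(nm,ang(uv,h/1000))
print('plunger pred',A+.1*ex-.18*ey)
x=im[110:225,220:335];cv2.imwrite('pics/w1c.png',cv2.resize(x,None,fx=5,fy=5,interpolation=cv2.INTER_CUBIC))
E
```

```text
ellipse ((271.6450500488281, 162.7796173095703), (103.13206481933594, 118.66453552246094), 54.52785873413086) axis [0.63371006 0.11110442 0.069     ]
ridge yaw -1.3514137593768196 [0.73654256 0.06776024 0.1       ]
ptr outer on top (np.float64(1.4479132743083023), np.float64(0.017429703219087343))
ptr inner (np.float64(2.8547282339406914), np.float64(0.005717320422126352))
marker out (np.float64(2.360865503248732), np.float64(0.05369721078218518))
marker in (np.float64(2.371975518097676), np.float64(0.034454686466604004))
plunger pred [ 0.48275096 -0.0289361   0.069     ]
```

View pics/w1c.png

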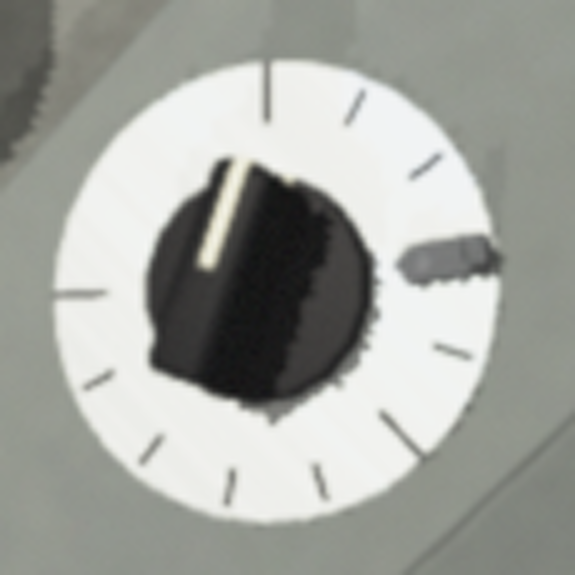

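The crop shows the plate centre at about (275.5,168.2), the pointer line from (268.6,142) to the axis at (261.4,163.6), and the marker from tip (299.6,163) to (319,160). I'll redo the measurement with a tighter mask.

```bash
sed -i 's/V>150/V>200/' m.py; python3 - <<'E'
from m import *
o=get_obs();im=cv2.imread('pics/w1.png')
for yaw in(-1.31,-1.35):
    C,A,ang,ex,ey,n,up=measure(im,o,(275,168),yaw)
    for nm,uv,h in(('ptr outer on top',(268.8,142.2),42),('ptr inner',(261.4,163.6),42),('skirt end bar',(268.6,141.5),40),('marker out',(319,160),9),('marker in',(299.8,163),6)):
        print(nm,np.round(ang(uv,h/1000),3))
    print('pred axis top px',proj(C,A+n*.042),'ptr world yaw',)
    a,b=onplane(C,(268.8,142.2),A+n*.042,n),onplane(C,(261.4,163.6),A+n*.042,n);d=a-b;print('bar dir',d,np.arctan2(d[1],d[0]),'bar ctr',A+n*.042)
    # tick at theta? ticks ends
    for uv in((273.4,128),(291,132),(304,144),(310,180),(301,197),(284,206),(266,208),(250,199),(240,186),(235,168.6)):
        print(np.round(ang(uv,.002),3),end=' ')
    print()
E
```

```text
ellipse ((274.6878356933594, 167.81675720214844), (87.90684509277344, 92.7989501953125), 23.338396072387695) axis [0.63350368 0.10429665 0.069     ]
ptr outer on top [1.084 0.022]
ptr inner [-0.893  0.001]
skirt end bar [1.032 0.023]
marker out [2.244 0.051]
marker in [2.234 0.03 ]
pred axis top px [[262.52458194 163.42958358]] ptr world yaw
bar dir [ 0.01729038  0.01322219 -0.0044221 ] 0.6528517544889211 bar ctr [0.62841944 0.12334769 0.1060838 ]
[0.759 0.045] [1.242 0.043] [1.722 0.042] [2.703 0.043] [-3.105  0.045] [-2.621  0.045] [-2.154  0.047] [-1.673  0.046] [-1.24   0.047] [-0.779  0.049] 
ellipse ((274.6878356933594, 167.81675720214844), (87.90684509277344, 92.7989501953125), 23.338396072387695) axis [0.63350368 0.10429665 0.069     ]
ptr outer on top [1.024 0.021]
ptr inner [-1.193  0.002]
skirt end bar [0.973 0.022]
marker out [2.208 0.051]
marker in [2.198 0.03 ]
pred axis top px [[263.07250101 162.85868368]] ptr world yaw
bar dir [ 0.01727318  0.01316449 -0.00481833] 0.6512220660945023 bar ctr [0.62918535 0.12353577 0.1060838 ]
[0.719 0.045] [1.201 0.044] [1.681 0.042] [2.668 0.043] [-3.14   0.045] [-2.657  0.045] [-2.193  0.047] [-1.714  0.046] [-1.279  0.046] [-0.816  0.048]
```

The measurements agree with the given sizes: marker radii 30 and 51 mm, marker at about 2.22 rad, knob at about 1.05 rad. I'll spin to align with the bar, which lies at yaw 0.652, centre above it, and come down part way.

Request:
servo_tool([
  [0.5,18,9,0,0],
  [0.5,0,0,0,9.8],
  [0.5,0,0,0,9.8],
  [0.5,0,0,40,0],
  [0.5,0,0,40,0],
  [0.5,0,0,30,0],
  [0.5,0,0,0,0],
  [0.5,0,0,0,0],
], force=20)

```text
t: 3.32
tool_pos: [0.6307, 0.1196, 0.1229]
tool_rot: [2.976, 1.006, 0.003]
contact_force: [0.5, 0.6, 0.5]
opening: 0.0427
grip_force: 0.0
```

```bash
python3 - <<'E'
from m import *
o=get_obs();im=get_image('wrist')[:,:,::-1].copy();cv2.imwrite('pics/w2.png',im)
R=Ro.from_rotvec(o['tool_rot']).as_matrix();print(o['t'],o['tool_pos'],np.arctan2(R[1,0],R[0,0]),o['opening'])
print('remaining tool mm',1000*R.T@(np.array([.6296,.1203,.0945])-o['tool_pos']))
E
```

```text
3.325 [0.63074913 0.1196059  0.12287012] 0.6519106419910122 0.042748508865680844
remaining tool mm [-0.5419099  -1.28117746 28.36777927]
```

View pics/w2.png

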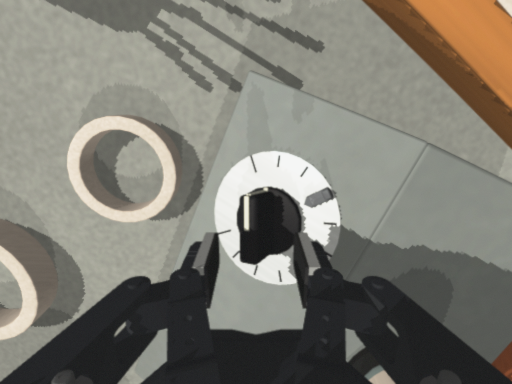

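In the wrist view the bar's line is upright between the fingers: pointer at (247,195–230), fingers at 213 and 303. I'll come down and close.

Request:
servo_tool([
  [0.5,-0.5,-1.3,14,0],
  [0.5,0,0,14,0],
  [0.5,0,0,0,0],
  [0.1,0,0,0,0],
  [0.1,0,0,0,0],
  [0.1,0,0,0,0],
  [0.1,0,0,0,0],
], force=20)

```text
t: 4.25
tool_pos: [0.6286, 0.1208, 0.0936]
tool_rot: [-2.975, -1.008, -0.0]
contact_force: [-1.8, 2.1, 0.9]
opening: 0.0181
grip_force: 18.6
```

Gripped at 18 mm. Now I'll turn.

Request:
servo_tool([
  [0.1,0,0,0,6],
  [0.1,0,0,0,6],
  [0.1,0,0,0,6],
  [0.1,0,0,0,6],
  [0.1,0,0,0,6],
])

```text
t: 4.88
tool_pos: [0.629, 0.121, 0.0944]
tool_rot: [-3.135, -0.198, -0.002]
contact_force: [-3.0, 2.6, 3.9]
opening: 0.0178
grip_force: 19.6
```

Request:
servo_tool([
  [0.1,0,0,0,6],
  [0.1,0,0,0,6],
  [0.1,0,0,0,6],
  [0.1,0,0,0,6],
  [0.1,0,0,0,3],
  [0.1,0,0,0,0],
])

```text
t: 5.62
tool_pos: [0.6294, 0.121, 0.0956]
tool_rot: [-3.095, 0.534, -0.002]
contact_force: [-4.3, 2.6, 7.1]
opening: 0.0168
grip_force: 19.7
```

Request:
servo_tool([
  [0.5,0,0,0,0],
  [0.5,0,0,0,0],
  [0.5,0,0,-15,0],
  [0.5,0,0,-40,0],
  [0.5,0,0,-40,0],
  [0.5,0,0,0,0],
  [0.5,0,0,0,0],
])

```text
t: 6.5
tool_pos: [0.6287, 0.1203, 0.1886]
tool_rot: [-3.096, 0.535, -0.001]
contact_force: [0.3, -0.2, 0.0]
opening: 0.0427
grip_force: 0.0
```

```bash
python3 - <<'E'
from m import *
o=get_obs();im=get_image('wrist')[:,:,::-1].copy();cv2.imwrite('pics/w3.png',im)
R=Ro.from_rotvec(o['tool_rot']).as_matrix();print(o['t'],o['tool_pos'],np.arctan2(R[1,0],R[0,0]),o['opening'])
A=np.array([.6335,.1043,.069]);c=proj(cam('wrist',o),A)[0];print(c)
u,v=np.int32(c);x=im[v-65:v+65,u-65:u+65];cv2.imwrite('pics/w3c.png',cv2.resize(x,None,fx=4,fy=4,interpolation=cv2.INTER_CUBIC));print(u-65,v-65)
E
```

```text
6.5 [0.62869016 0.1202848  0.18860149] -0.3419828000462145 0.0427374175900218
[269.43294018 174.82883933]
204 109
```

View pics/w3c.png

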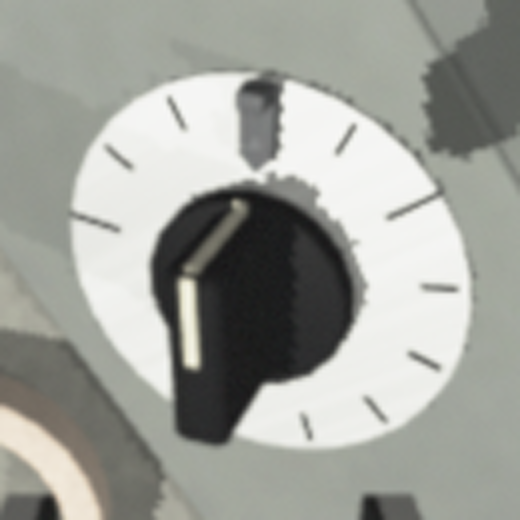

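The crop shows the pointer line on the bar top from (190,367) to (188,278), then down to the skirt edge at (240,205). The marker tip is at (257,170) and its outer end at (261,85).

```bash
cat >> m.py <<'E'
def rep(im,o,u0,v0,f,pts,r=60):
    C0=cam('wrist',o);g=proj(C0,np.array([.6335,.1043,.069]))[0]
    for yaw in(-1.31,-1.35):
        C,A,ang,*_=measure(im,o,g,yaw)
        for nm,(a,b),h in pts: print(nm,np.round(ang(((a+.5)/f-.5+u0,(b+.5)/f-.5+v0),h/1000),3))
E
python3 - <<'E'
from m import *
o=get_obs();im=cv2.imread('pics/w3.png')
rep(im,o,204,109,4,[('ptr skirt',(240,204),12),('ptr top out',(188,277),42),('ptr top in',(190,367),42),('mk tip',(257,170),6),('mk out',(261,88),10)])
E
```

```text
ellipse ((271.27752685546875, 173.78233337402344), (86.16023254394531, 106.64479064941406), 126.25947570800781) axis [0.63339598 0.10217318 0.069     ]
ptr skirt [2.058 0.021]
ptr top out [2.052 0.019]
ptr top in [-0.271  0.005]
mk tip [2.159 0.027]
mk out [2.23  0.049]
ellipse ((271.27752685546875, 173.78233337402344), (86.16023254394531, 106.64479064941406), 126.25947570800781) axis [0.63339598 0.10217318 0.069     ]
ptr skirt [2.02  0.021]
ptr top out [2.026 0.018]
ptr top in [-0.438  0.006]
mk tip [2.12  0.027]
mk out [2.192 0.048]
```

```bash
python3 - <<'E'
from m import *
o=get_obs();C=cam('wrist',o);yaw=-1.335;f=4
cy,sy=np.cos(yaw),np.sin(yaw);ex=np.array([cy,sy,0]);ey=np.array([-sy,cy,0]);t=np.radians(28)
n=np.cos(t)*np.array([0,0,1])-np.sin(t)*ex; up=np.cos(t)*ex+np.sin(t)*np.array([0,0,1])
A=np.array([.6335,.1043,.069])
def P(a,b,h):
    X=onplane(C,((a+.5)/f-.5+204,(b+.5)/f-.5+109),A+n*h/1000,n)-A;return np.array([-(X@up),X@ey])*1000
S={k:P(*v) for k,v in dict(skirt=(240,204,12),tout=(188,277,42),tin=(190,367,42),mt=(257,170,6),mo=(261,88,10)).items()}
an=lambda v:round(float(np.arctan2(v[1],v[0])),3)
for k,v in S.items():print(k,v.round(1),an(v),np.hypot(*v).round(1))
print('line top',an(S['tout']-S['tin']),'skirt-tin',an(S['skirt']-S['tin']),'marker line',an(S['mo']-S['mt']),'mo from tin',an(S['mo']-S['tin']),'mt from tin',an(S['mt']-S['tin']))
E
```

```text
skirt [-11.8  18.4] 2.142 21.9
tout [-10.9  16.3] 2.16 19.6
tin [ 2.6 -2.3] -0.725 3.5
mt [-16.7  22.3] 2.215 27.9
mo [-31.   38.4] 2.25 49.3
line top 2.198 skirt-tin 2.179 marker line 2.296 mo from tin 2.261 mt from tin 2.237
```

Taking the line's inner end as the axis, the pointer is at about 2.19 and the marker at about 2.25, roughly 0.05 rad short. I'll regrip and turn 3° more.

Request:
servo_tool([
  [0.5,0,0,40,0],
  [0.5,0,0,40,0],
  [0.5,0,0,14,0],
  [0.5,0,0,0,0],
  [0.1,0,0,0,0],
  [0.1,0,0,0,0],
  [0.1,0,0,0,0],
  [0.1,0,0,0,0],
], force=20)

```text
t: 7.55
tool_pos: [0.6302, 0.1209, 0.0965]
tool_rot: [-3.094, 0.534, -0.006]
contact_force: [2.7, 2.7, 5.6]
opening: 0.0167
grip_force: 19.1
```

Request:
servo_tool([
  [0.1,0,0,0,1.5],
  [0.1,0,0,0,1.5],
  [0.1,0,0,0,0],
  [0.1,0,0,0,0],
  [0.5,0,0,0,0],
  [0.5,0,0,0,0],
  [0.5,0,0,-15,0],
  [0.5,0,0,-40,0],
  [0.5,0,0,-40,0],
  [0.5,-30,0,0,0],
  [0.5,0,0,0,0],
  [0.5,0,0,0,0],
])

```text
t: 9.05
tool_pos: [0.6011, 0.1317, 0.1894]
tool_rot: [3.081, -0.615, 0.0]
contact_force: [0.1, -0.5, -0.2]
opening: 0.0426
grip_force: 0.0
```

```bash
python3 - <<'E'
from m import *
o=get_obs();im=get_image('wrist')[:,:,::-1].copy();cv2.imwrite('pics/w4.png',im)
R=Ro.from_rotvec(o['tool_rot']).as_matrix();print(o['t'],o['tool_pos'],np.arctan2(R[1,0],R[0,0]),o['opening'])
A=np.array([.6335,.1043,.069]);c=proj(cam('wrist',o),A)[0];print(c)
u,v=np.int32(c);x=im[v-65:v+65,u-65:u+65];cv2.imwrite('pics/w4c.png',cv2.resize(x,None,fx=4,fy=4,interpolation=cv2.INTER_CUBIC));print(u-65,v-65)
E
```

```text
9.05 [0.60109578 0.13172562 0.18943848] -0.3941383245734614 0.04260009601424176
[269.19311584 143.57674663]
204 78
```

View pics/w4c.png

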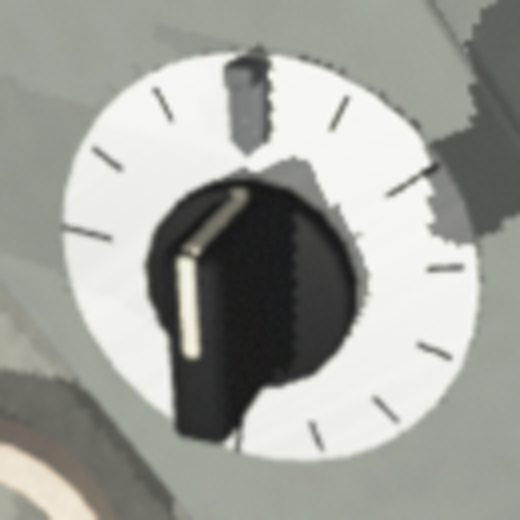

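The pointer's skirt end is at (243,190), its top segment runs (187,255)–(191,356), and the marker tip is at (247,154) with its outer end at (247,68).

```bash
python3 - <<'E'
from m import *
o=get_obs();C=cam('wrist',o);yaw=-1.335;f=4
cy,sy=np.cos(yaw),np.sin(yaw);ex=np.array([cy,sy,0]);ey=np.array([-sy,cy,0]);t=np.radians(28)
n=np.cos(t)*np.array([0,0,1])-np.sin(t)*ex; up=np.cos(t)*ex+np.sin(t)*np.array([0,0,1])
A=np.array([.6335,.1043,.069])
def P(a,b,h):
    X=onplane(C,((a+.5)/f-.5+204,(b+.5)/f-.5+78),A+n*h/1000,n)-A;return np.array([-(X@up),X@ey])*1000
S={k:P(*v) for k,v in dict(skirt=(243,190,12),tout=(187,255,42),tin=(191,356,42),mt=(247,154,6),mo=(247,68,11)).items()}
an=lambda v:round(float(np.arctan2(v[1],v[0])),3)
for k,v in S.items():print(k,v.round(1),an(v),np.hypot(*v).round(1))
s=S;print('line top',an(s['tout']-s['tin']),'skirt-tin',an(s['skirt']-s['tin']),'marker line',an(s['mo']-s['mt']),'mo from tin',an(s['mo']-s['tin']),'mt from tin',an(s['mt']-s['tin']))
# plunger from top image with knob/ridge
u=onz(cam('top'),(265.3,207.6),.136);print('plunger top',u)
R=Ro.from_rotvec(o['tool_rot']).as_matrix();print('delta tool',1000*R.T@(u-o['tool_pos']))
E
```

```text
skirt [-14.1  18.1] 2.232 23.0
tout [-12.2  16.6] 2.207 20.6
tin [ 2.  -1.6] -0.684 2.6
mt [-16.7  23.6] 2.188 28.9
mo [-30.7  38.2] 2.248 49.0
line top 2.235 skirt-tin 2.255 marker line 2.334 mo from tin 2.259 mt from tin 2.21
plunger top [ 0.48307212 -0.03674199  0.136     ]
delta tool [-44.31452559 200.80808201  53.19415024]
```

Pointer at about 2.24 and marker at about 2.24, so they match. The plunger is measured at (0.483,-0.037) and predicted at (0.482,-0.035). I'll shut the jaw and move over it.

Request:
servo_tool([
  [0,0,0,-20,0],
  [0,-11,50,0,0],
  [0,-11,50,0,0],
  [0,-11,50,0,0],
  [0,-11,50,0,0],
  [0,0,0,30,0],
  [0,0,0,30,0],
  [0,0,0,0,0],
  [0,0,0,0,0],
])

```text
t: 10.22
tool_pos: [0.4847, -0.0361, 0.1512]
tool_rot: [3.081, -0.615, 0.004]
contact_force: [0.0, 0.5, 0.1]
opening: -0.0001
grip_force: 0.0
```

```bash
python3 - <<'E'
from m import *
o=get_obs();R=Ro.from_rotvec(o['tool_rot']).as_matrix();print(o['t'],o['tool_pos'],o['opening'],1000*R.T@(np.array([.4828,-.036,.124])-o['tool_pos']))
E
```

```text
10.225 [ 0.48468621 -0.03607697  0.15118714] -0.0001445358095235609 [-1.83121352  0.6626329  27.18293763]
```

Request:
servo_tool([
  [0,-2,0,12,0],
  [0,0,0,6,0],
  [0,0,0,5,0],
  [0,0,0,3,0],
  [0,0,0,1,0],
  [0,0,0,0,0],
])

```text
t: 10.98
tool_pos: [0.4825, -0.0351, 0.1239]
tool_rot: [-3.081, 0.615, -0.002]
contact_force: [-1.0, 0.6, 7.8]
opening: -0.0001
grip_force: 3.9
```

Request:
servo_tool([
  [0,0,0,1,0],
  [0,0,0,0.5,0],
  [0,0,0,0,0],
])

```text
t: 11.35
tool_pos: [0.4826, -0.0351, 0.1235]
tool_rot: [-3.081, 0.615, -0.002]
contact_force: [-5.3, 1.0, 13.4]
opening: 0.0001
grip_force: 6.6
```

Request:
servo_tool([
  [0,0,0,-6,0],
  [0,0,0,-10,0],
  [0,0,0,-30,0],
  [0,0,0,-50,0],
  [0,0,0,-50,0],
  [0,0,0,0,0],
  [0,0,0,0,0],
  [0,0,0,0,0],
])

```text
t: 12.35
tool_pos: [0.4807, -0.0348, 0.2645]
tool_rot: [-3.081, 0.615, 0.006]
contact_force: [0.1, 0.2, -0.7]
opening: 0.0003
grip_force: 0.0
```

```bash
python3 - <<'E'
from m import *
o=get_obs();im=get_image('top')[:,:,::-1].copy();cv2.imwrite('pics/t5.png',im);s=get_image('side')[:,:,::-1]
print(o['t'],o['tool_pos'],o['contact_force'])
a=cv2.resize(im[80:260,140:380],None,fx=2,fy=2,interpolation=2);b=cv2.resize(s[150:330,170:370],(400,360),interpolation=2)
cv2.imwrite('pics/f.png',cv2.resize(np.hstack([a,b]),(800,327)))
E
```

```text
12.35 [ 0.48071381 -0.03484672  0.26447555] [ 0.09627388  0.21601993 -0.7335416 ]
```

View pics/f.png

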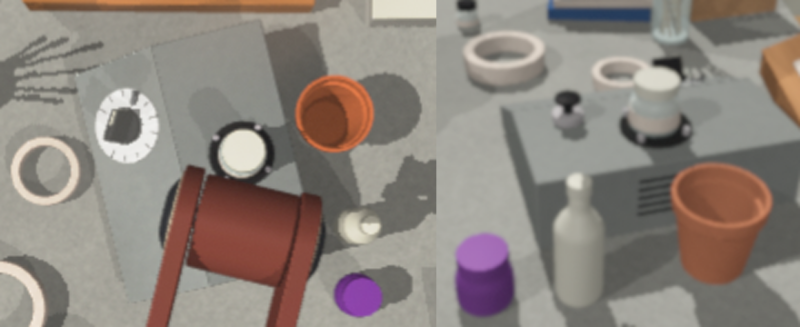

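The final view shows everything in place, with the plunger up at (568,105). The force rose from 7.8 to 13.4 N over the last 0.4 mm, so the plunger reached its stop.

```bash
python3 -c "
from station import *
print(finish_job())"
```

```text
the job is handed in; nothing more can be done
None
```

The job is handed in at about 12.4 s of the 51 s allowed: the knob is at the marker (both about 2.24 rad), the plunger was pressed to its stop and has sprung back up, and nothing looked out of place in the final pictures; no verdict came back.

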